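Put the microscope supplies back in their own holders

ROBOT

A 6-joint arm with a two-finger parallel gripper is mounted at the origin on a cart in front of the work surface, level with it; the furniture and walls round the work are solid. World frame = base frame: x ahead of the robot, y to its left, z up, the work surface at z = 0. Lengths are in m, angles in rad, forces in N, time in s.
With the tool pointing down it reaches from about 0.3 to 0.775 m from the base axis. Payload 14.6 kg.
Tool frame: the origin (TCP) lies on the mounting face of the last link; the fingertips stand 199 mm ahead of it and the grasp point (between the pads) lies 180 mm ahead of it; z points along the fingers, y is the line along which they close (so a half turn about z gives the same grasp; the last joint's range is limited). The gripper opens to 94 mm and grips with 3 to 60 N. Pads are 16 mm wide; open, the fingers measure 119 mm over their backs; the gripper's body (75 mm by 177 mm) begins 78 mm behind the grasp point.
Start: joints at [-1.207, 0.3, 1.521, -0, 1.321, -0.067], TCP at [0.23, -0.5, 0.405] pointing down, gripper open.
Joint ranges: [-3.03, 3.03], [-0.79, 2.21], [0.23, 2.52], [-1.04, 4.18], [0, 3.07], [-2.55, 2.55]. Speed limits (rad/s): [2.22, 2.22, 2.57, 3.14, 3.14, 3.14].

INTERFACE

Orientations are given as [roll, pitch, yaw] about the fixed x, y, z axes, in that order (R = Rz(yaw) Ry(pitch) Rx(roll)).
In Python, from station import telemetry, cams, workorder, finder gives the robot as it stands.
- The arm moves only by the tool jog_arm, never from a script. Its argument "rows" is a list of rows, each an object with "gripper": the finger opening in m, from 0 to 0.094; "slide": the shift along the tool's x, y, z in m, a list of three; "spin": the turn about the tool's z in rad. In form: [{"gripper": gripper, "slide": [tx, ty, tz], "spin": spin}, ...]. A call has 1 to 8 rows; each row is the pose to reach, as a shift and turn from the pose commanded when the call began, along the tool's axes at that moment; what a row does not reach only later rows make up. A row lasts 1/10 s, in which the tool goes at most 50 mm and 8.59 degrees, less where a joint would pass 70% of its speed; a pose out of reach is approached as far as the arm can. A call with a gripper value outside its range is refused whole. The fingers move at their own pace and stop on an object; "squeeze" is the grip in N (left out, the last holds). Time passes only in rows, so rows that repeat a pose let the fingers close. It gives the time, the measured TCP pose, the force, the opening and the grip force at its end, in the units of the state.
- telemetry.get_obs(): the state, without advancing time (a new reading comes with each control period).
- cams.camera(name): name is "side" or "top" or "wrist"; returns (picture, depth): 420x560x3 uint8, red, green, blue; 420x560 float32, m along the optical axis (not along the pixel's ray), 0 where there is no reading.
- cams.camera_info(name): a dict with "camera_matrix" (3x3 intrinsics, pixels), "R" (3x3) and "t" (3): a world point X has camera coordinates R X + t; the wrist camera has in their place "tool_from_camera" (4x4, takes a point from camera to tool coordinates, whose origin is the TCP and whose axes are the flange's). Camera axes: x right, y down, z forward; pixel columns grow to the right and rows downward; lengths in m; the calibration is good to about 2 mm. A picture is of the moment at which its call begins: read the wrist's pose just before it. camera_info takes no time and is no camera call.
- workorder.hand_in(): hands the job in; it is judged then, once.
Trained networks look in the newest picture that a camera, given by its name, has taken for a name from the list of things; names that differ only in an ending like _2 or _b are one class to them, and where a whole thing is asked for, a point or a joint stands for the part that bears it (a point fixed in the world has none). Each returns a list of dicts, best first, with "confidence" (0 to 1); they miss things now and then, are a little off and sometimes report something else, mostly with a low value. They report only what shows in the picture. A call takes as long as a camera call. They do not tell look-alikes from the thing itself.
- finder.find_in(target, camera): "point" ([x, y, z] in m, in world coordinates, good to about 4 mm: the middle of the surface that is visible of it).
- finder.masks_of(target, camera): "region" (420x560 bool, what is visible of it).
The state is a dict: "time_s": time; "qpos": joint angles; "joint_vel": joint speeds; "tau": joint torques, N m; "ee_pos": TCP position; "eef_rot": TCP orientation; "force": force on the tool from outside, world axes, zero at the start; "moment": the same for the moment, N m; "grip_width": finger opening in m; "grip_force": force on a finger pad.
Only numpy, scipy, OpenCV 4.12 (cv2) and the standard library are available. Lean on these libraries where they do the work, as an engineer would, in place of code of your own. Each camera call takes 0.05 s, during which the arm holds its last target. There are 200 camera calls.

TASK

Put each of the four loose supplies into the holder made for it: the amber bottle upright in the large round holder, the small dropper bottle upright in the small round holder, the slide carton flat in the long rectangular holder, and the tape roll over the pin so that it lies flat on its base. Each must sit fully down on its holder's floor; set the two bottles down rather than letting them fall, and leave the porcelain cup and the little amber vial where they stand.

Things in the scene. Friction and masses are not known exactly. Their poses are not given: they have to be found in the camera images.
- amber_bottle: amber glass bottle with a blue label band and a dark screw cap, 102 mm tall. Round body 53 mm in diameter, straight sides from about 5 to 56 mm height, then shoulders; cap 28 mm in diameter from 88 to 102 mm. About 0.16 kg. Origin: centre of its underside, z up when it stands. Loose, stands upright on the worktop.
- dropper_bottle: small amber dropper bottle with a pale label and a thin red rubber teat, 94 mm tall. Round body 34 mm in diameter, straight sides from about 4 to 44 mm height, then shoulders; collar 22 mm in diameter from 55 to 67 mm, teat 11 mm in diameter from 67 mm up. About 0.055 kg. Origin: centre of its underside, z up when it stands. Loose, stands upright.
- slide_carton: closed white and blue carton of microscope slides, a box 30 mm (its x) by 80 mm (its y) by 26 mm high, lying flat. About 0.11 kg. Origin: centre of its underside, z up. Grip it across the 30 mm. Its long axis lies within 0.4 rad of the world y axis at the start. Loose.
- tape_roll: cream roll of tape lying flat, 54 mm outer diameter, 19 mm high, with a hole about 22 mm wide right through its middle. About 0.03 kg. Origin: centre of its underside, z up. Loose; grip it across the outside.
- large_round_holder: grey plastic round holder with a dark rubber floor, 78 mm outer diameter, 12 mm high; round well 70 mm in diameter, its floor 5 mm above the worktop, rim 4 mm thick. For the amber bottle. Fixed to the worktop. Origin: centre of its underside, on the worktop, z up.
- small_round_holder: grey plastic round holder like the large one but 58 mm outer diameter, 12 mm high; round well 50 mm in diameter, its floor 5 mm above the worktop, rim 4 mm thick. For the dropper bottle. Fixed to the worktop. Origin: centre of its underside, on the worktop, z up.
- long_holder: grey plastic rectangular holder with a dark rubber floor, 54 mm (its x) by 104 mm (its y), 12 mm high; well 46 by 96 mm, its floor 5 mm above the worktop, rim 4 mm thick. For the slide carton, long side along long side, either way round. Its long axis lies within 0.4 rad of the world y axis. Fixed to the worktop. Origin: centre of its underside, on the worktop, z up.
- pin_holder: flat grey round base 68 mm in diameter and 5 mm thick, without a rim, with a dark rubber face and an upright steel pin in its middle, 10 mm in diameter, round tip 36 mm above the worktop. For the tape roll, which drops over the pin and lies on the base. Fixed to the worktop. Origin: centre of its underside, on the worktop, z up.
- porcelain_cup: bystander: white open porcelain cup, 45 mm in diameter, 50 mm tall, standing behind the work, just right of a fixed black box 120 mm high whose front lies at about x = 0.61 m, y = 0.17 to 0.40 m. Origin: centre of its underside. Not to be disturbed.
- amber_vial: bystander: small open amber vial, 25 mm in diameter, 34 mm tall, standing between the low block of brass weights (45 mm high in all) and the microscope, at the front. Origin: centre of its underside. Not to be disturbed.
Mind the look-alikes: they are no part of the job. Leave any green look-alike of the slide_carton alone.

How it is judged:
At the end, for the whole second after the job is handed in: Each of the four things is at rest in its own holder: within 12 mm of its centre, underside on its floor (3 to 9 mm above the worktop), upright within 0.1 rad; carton and long holder parallel within 0.25 rad; porcelain cup and amber vial within 20 mm of where they stood (horizontal distance between amber_bottle and large_round_holder below 0.012 m and z of amber_bottle in the frame of large_round_holder between 0.003 and 0.009 m and angle between each of amber_bottle, dropper_bottle, slide_carton, tape_roll's own z axis and vertical below 0.1 rad and linear speed of each of amber_bottle, dropper_bottle, slide_carton, tape_roll below 0.02 m/s and horizontal distance between dropper_bottle and small_round_holder below 0.012 m and z of dropper_bottle in the frame of small_round_holder between 0.003 and 0.009 m and horizontal distance between slide_carton and long_holder below 0.012 m and z of slide_carton in the frame of long_holder between 0.003 and 0.009 m and horizontal distance between tape_roll and pin_holder below 0.012 m and z of tape_roll in the frame of pin_holder between 0.003 and 0.009 m and angle between the y axis of slide_carton and the y axis of long_holder, either way round below 0.25 rad and distance of each of porcelain_cup, amber_vial from where it was at the start of the episode below 0.02 m); the robot touches nothing.
It fails at once if the porcelain cup was moved more than 20 mm or tipped (distance of porcelain_cup from where it was at the start of the episode above 0.02 m or angle between porcelain_cup's own z axis and vertical above 0.5 rad).
It fails at once if the amber vial was moved more than 20 mm or tipped (distance of amber_vial from where it was at the start of the episode above 0.02 m or angle between amber_vial's own z axis and vertical above 0.5 rad).
It fails at once if the amber bottle was dropped from more than about 25 mm or thrown (over 0.7 m/s while not in the fingers) (linear speed of amber_bottle above 0.7 m/s and contact force between the fingers and amber_bottle below 0.05 N).
It fails at once if the dropper bottle was dropped from more than about 25 mm or thrown (over 0.7 m/s while not in the fingers) (linear speed of dropper_bottle above 0.7 m/s and contact force between the fingers and dropper_bottle below 0.05 N).
It also fails if it takes over 96 s, if anything falls off the work surface, if the arm or the gripper's body presses on something with over 40 N, if the wrist force passes 120 N, or if a joint passes its speed limit or range.

## Working session

There is one attempt and no reset: what is moved stays moved. The work goes in short steps, Python scripts to look and compute and a tool call to move; the robot and the scene stay as the last step left them, time stands still between calls to the robot, and variables do not carry over. Pictures are saved under pics/ and viewed, at most 14 in all, crops included, and the job is handed in when it is done.

Besides the shell and the picture viewer there is one more tool, called after "Emit:" as name(argument=value, ...) on one line, values as JSON. jog_arm: Moves the arm, as the interface text tells. Its arguments: {"type":"object","properties":{"rows":{"type":"array","items":{"type":"object","properties":{"gripper":{"type":"number"},"slide":{"type":"array","items":{"type":"number"}},"spin":{"type":"number"}}}},"squeeze":{"type":"number"}},"required":["rows"]}

```bash
mkdir -p pics; ls
cat > h.py <<'E'
import numpy as np, cv2
from station import telemetry, cams, workorder, finder
def shot(n,f=None):
    p,d=cams.camera(n)
    if f: cv2.imwrite('pics/'+f,p[:,:,::-1])
    return p,d
def cloud(n,d,pose=None):
    i=cams.camera_info(n);K=np.array(i["camera_matrix"])
    v,u=np.mgrid[:d.shape[0],:d.shape[1]]
    P=np.stack([(u-K[0,2])/K[0,0]*d,(v-K[1,2])/K[1,1]*d,d],-1)
    if "R" in i: W=(P-np.array(i["t"]))@np.array(i["R"])
    else:
        from scipy.spatial.transform import Rotation as Ro
        T=np.array(i["tool_from_camera"]);P=P@T[:3,:3].T+T[:3,3]
        o=pose; W=P@Ro.from_euler('xyz',o["eef_rot"]).as_matrix().T+np.array(o["ee_pos"])
    W[d<=0]=np.nan
    return W
E
cat > look.py <<'E'
from h import *
names="amber_bottle dropper_bottle slide_carton tape_roll large_round_holder small_round_holder long_holder pin_holder porcelain_cup amber_vial".split()
for c in("top","side"):
    p,d=shot(c,c+'0.png');W=cloud(c,d);np.save(c+'W.npy',W);np.save(c+'p.npy',p)
    for n in names:
        for r in finder.masks_of(n,c)[:2]:
            m=r["region"]&(d>0)
            if m.sum()<5: continue
            q=W[m];v,u=np.nonzero(m)
            print(c,n,round(r["confidence"],2),"px",int(u.mean()),int(v.mean()),m.sum(),"med",np.median(q,0).round(3),"min",np.percentile(q,3,axis=0).round(3),"max",np.percentile(q,97,axis=0).round(3))
o=telemetry.get_obs();print(o["time_s"],o["ee_pos"],o["eef_rot"],o["grip_width"])
E
python3 look.py
```

```text
pics
top amber_bottle 0.56 px 135 231 347 med [0.518 0.321 0.067] min [0.498 0.305 0.006] max [0.545 0.345 0.105]
top dropper_bottle 0.44 px 134 273 132 med [0.401 0.319 0.05 ] min [0.387 0.31  0.014] max [0.416 0.332 0.091]
top slide_carton 0.81 px 419 243 297 med [ 0.5   -0.522  0.025] min [ 0.469 -0.553  0.004] max [ 0.533 -0.491  0.031]
top slide_carton 0.56 px 175 236 277 med [0.513 0.214 0.026] min [0.482 0.187 0.008] max [0.544 0.242 0.032]
top tape_roll 0.73 px 172 274 207 med [0.398 0.218 0.018] min [0.377 0.195 0.008] max [0.419 0.243 0.026]
top large_round_holder 0.87 px 220 225 479 med [0.55  0.082 0.006] min [ 0.518  0.05  -0.001] max [0.583 0.113 0.014]
top small_round_holder 0.71 px 239 190 295 med [0.661 0.027 0.006] min [ 0.634  0.001 -0.002] max [0.685 0.052 0.015]
top long_holder 0.87 px 300 207 579 med [ 0.608 -0.164  0.006] min [ 0.578 -0.21  -0.001] max [ 0.637 -0.114  0.016]
top pin_holder 0.64 px 217 267 394 med [0.421 0.086 0.005] min [ 0.394  0.058 -0.002] max [0.451 0.116 0.014]
top porcelain_cup 0.64 px 210 163 208 med [0.739 0.116 0.02 ] min [0.714 0.094 
[... 808 characters left out ...]
8 0.024]
side large_round_holder 0.66 px 275 261 634 med [0.548 0.082 0.006] min [0.515 0.048 0.001] max [0.58  0.119 0.015]
side small_round_holder 0.79 px 239 236 346 med [0.657 0.027 0.007] min [0.631 0.002 0.   ] max [0.682 0.053 0.014]
side long_holder 0.87 px 269 182 606 med [ 0.606 -0.159  0.006] min [ 0.574 -0.21  -0.   ] max [ 0.635 -0.109  0.015]
side porcelain_cup 0.63 px 203 257 316 med [0.735 0.11  0.027] min [0.713 0.095 0.001] max [0.752 0.136 0.052]
side porcelain_cup 0.22 px 272 216 316 med [ 0.574 -0.039  0.026] min [ 0.556 -0.082  0.004] max [ 0.594 -0.006  0.031]
1.1 [ 0.22967459 -0.49974637  0.40463203] [-3.14158346e+00  4.15565803e-05  4.30810775e-01] 0.0941785885669615
```

Run:
```python
import cv2
a=cv2.imread('pics/top0.png')[130:310,80:460];cv2.imwrite('pics/topc.png',cv2.resize(a,None,fx=2.1,fy=2.1,interpolation=2))
a=cv2.imread('pics/side0.png')[120:400,150:430];cv2.imwrite('pics/sidec.png',cv2.resize(a,None,fx=2.1,fy=2.1,interpolation=2))
```

```text
(no output)
```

View pics/topc.png

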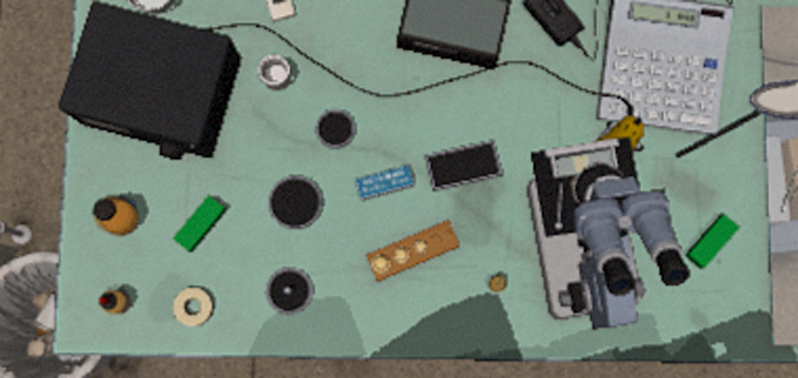

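View pics/sidec.png

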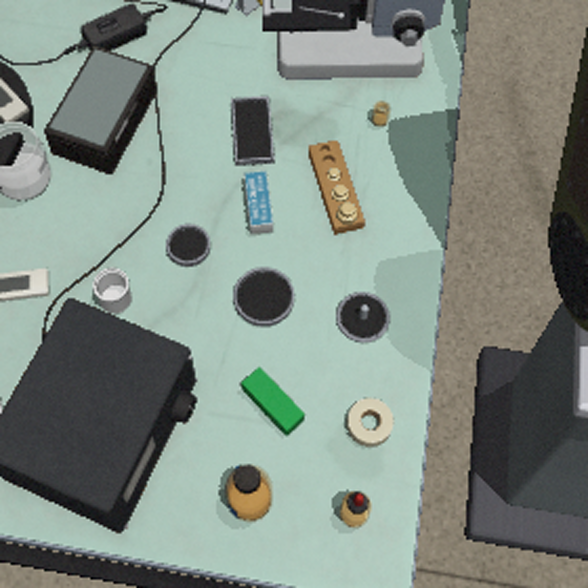

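The blue carton is at about (385,182) in the top crop and (258,200) in the side crop; the network preferred the green look-alikes. The amber bottle, dropper and tape are at left/bottom and the empty holders are in the middle, and these match the measured points. Next I'll refine the poses.

```bash
cat > fit.py <<'E'
from h import *
from scipy.optimize import least_squares
def circ(q,r):
    return least_squares(lambda c:np.hypot(*(q-c).T)-r,q.mean(0),loss='soft_l1',f_scale=.002).x
C={c:np.load(c+'W.npy').reshape(-1,3) for c in("top","side")}
def sel(c,x,y,r,z0,z1):
    W=C[c];return W[(np.hypot(W[:,0]-x,W[:,1]-y)<r)&(W[:,2]>z0)&(W[:,2]<z1)]
for c in C:
    print(c)
    for n,x,y,r,z0,z1,R in[("amber body",.52,.328,.05,.012,.052,.0265),("dropper body",.401,.326,.035,.01,.042,.017)]:
        q=sel(c,x,y,r,z0,z1);print(n,len(q),circ(q[:,:2],R).round(4))
    for n,x,y,r,z0,z1 in[("amber cap",.52,.325,.05,.097,.11),("teat",.401,.325,.035,.075,.1),("tape",.397,.221,.045,.013,.026),("large",.549,.0825,.05,.009,.02),("small",.658,.027,.04,.009,.02),("pin",.421,.088,.02,.015,.05)]:
        q=sel(c,x,y,r,z0,z1)
        if len(q)>2: print(n,len(q),"mid",((np.percentile(q,2,axis=0)+np.percentile(q,98,axis=0))/2).round(4),"ext",np.ptp(q,axis=0).round(3))
    for n,x,y,r,z0,z1 in[("carton",.575,-.042,.06,.018,.04),("long rim",.607,-.161,.07,.002,.02)]:
        q=sel(c,x,y,r,z0,z1)
        if n[0]=='l': q=q[q[:,2]>.009]
        print(n,len(q),q[:,2].max().round(3),cv2.minAreaRect((q[:,:2]*1000).astype(np.float32)))
E
python3 fit.py
```

```text
top
amber body 67 [0.5231 0.3314]
dropper body 38 [0.4013 0.3278]
amber cap 79 mid [0.5242 0.3301 0.1029] ext [0.029 0.03  0.012]
teat 15 mid [0.4011 0.3275 0.089 ] ext [0.008 0.008 0.019]
tape 210 mid [0.3963 0.2207 0.0196] ext [0.05  0.052 0.013]
large 156 mid [0.55   0.0807 0.0134] ext [0.084 0.076 0.011]
small 93 mid [0.6581 0.0259 0.0128] ext [0.056 0.074 0.009]
pin 11 mid [0.4226 0.0909 0.0257] ext [0.012 0.02  0.021]
carton 266 0.033 ((578.2442016601562, -47.80195236206055), (30.95379638671875, 79.91154479980469), 16.933300018310547)
long rim 178 0.018 ((614.5996704101562, -162.6426544189453), (110.01367950439453, 95.07621002197266), 84.07267761230469)
side
amber body 85 [0.5216 0.3317]
dropper body 42 [0.4002 0.328 ]
amber cap 130 mid [0.5227 0.3317 0.1016] ext [0.028 0.028 0.011]
teat 21 mid [0.4005 0.33   0.0852] ext [0.008 0.009 0.02 ]
tape 315 mid [0.3955 0.2233 0.0192] ext [0.051 0.053 0.011]
large 157 mid [0.5477 0.0824 0.0128] ext [0.076 0.079 0.009]
small 101 mid [0.6567 0.0283 0.0125] ext [0.056 0.056 0.007]
pin 21 mid [0.4199 0.0886 0.0263] ext [0.01  0.009 0.022]
carton 284 0.034 ((576.681884765625, -47.376861572265625), (30.384607315063477, 83.96952819824219), 16.20347785949707)
long rim 160 0.019 ((605.1875610351562, -160.14056396484375), (53.853797912597656, 107.34012603759766), 13.5156888961792)
```

```bash
cat > plan.py <<'E'
from h import *
import sys
# args: tipx tipy tipz yaw  [cur cmd x y z(tcp) yaw optional]
a=[float(s) for s in sys.argv[1:]]
o=telemetry.get_obs()
p=np.array(o["ee_pos"]);y0=o["eef_rot"][2]
if len(a)>4: p=np.array(a[4:7]);y0=a[7]
d=np.array([a[0],a[1],a[2]+.199])-p
c,s=np.cos(y0),np.sin(y0)
dy=(a[3]-y0+np.pi)%(2*np.pi)-np.pi
print("slide",[round(c*d[0]+s*d[1],4),round(s*d[0]-c*d[1],4),round(-d[2],4)],"spin",round(-dy,4),"norm",np.linalg.norm(d).round(3),"| t",o["time_s"],"tcp",p.round(4),"rot",np.round(o["eef_rot"],4),"grip",round(o["grip_width"],4),round(o["grip_force"],2))
E
python3 - <<'E'
import numpy as np
for c in("top","side"):
    W=np.load(c+'W.npy').reshape(-1,3)
    q=W[(W[:,1]>-.5)&(W[:,1]<-.2)&(W[:,2]>.05)&(W[:,0]>.25)&(W[:,0]<.7)]
    print(c,len(q),q.min(0),q.max(0)); k=q[q[:,0]<.45]; print(len(k),k.min(0),k.max(0)) if len(k) else 0
E
python3 plan.py .33 -.05 .206 1.86; python3 plan.py .577 -.047 .10 1.86 .33 -.05 .405 1.86
```

```text
top 5048 [ 0.25000038 -0.49995168  0.05018147] [ 0.6976676  -0.24613187  0.53513041]
2031 [ 0.25000038 -0.49995168  0.05048765] [ 0.44987171 -0.28860872  0.53513041]
side 6130 [ 0.25017683 -0.49989318  0.05008067] [ 0.69990762 -0.24392893  0.48611651]
1987 [ 0.25017683 -0.49989318  0.05019949] [ 0.44996223 -0.28548026  0.48611651]
slide [np.float64(0.279), np.float64(-0.3668), np.float64(-0.0004)] spin -1.4292 norm 0.461 | t 1.1 tcp [ 0.2297 -0.4997  0.4046] rot [-3.1416  0.      0.4308] grip 0.0942 0.0
slide [np.float64(-0.0676), np.float64(0.2376), np.float64(0.106)] spin -0.0 norm 0.269 | t 1.1 tcp [ 0.33  -0.05   0.405] rot [-3.1416  0.      0.4308] grip 0.0942 0.0
```

Emit:
jog_arm(rows=[{"slide": [0.1215,-0.2524,0],"spin": 0,"gripper": 0.07},{"slide": [0.1215,-0.2524,0],"spin": 0,"gripper": 0.07},{"slide": [0.1215,-0.2524,0],"spin": 0,"gripper": 0.07},{"slide": [0.1215,-0.2524,0],"spin": 0,"gripper": 0.07},{"slide": [0.1215,-0.2524,0],"spin": 0,"gripper": 0.07},{"slide": [0.1215,-0.2524,0],"spin": 0,"gripper": 0.07},{"slide": [0.15,-0.27,0],"spin": -0.15,"gripper": 0.07},{"slide": [0.19,-0.3,0],"spin": -0.3,"gripper": 0.07}])

```text
time_s: 1.9
ee_pos: [0.2767, -0.1474, 0.4051]
eef_rot: [3.14, -0.0, 0.733]
force: [1.6, -1.2, -0.2]
grip_width: 0.0697
grip_force: 0.0
```

```bash
python3 plan.py .33 -.05 .206 1.86;python3 plan.py .577 -.047 .12 1.86
```

```text
slide [np.float64(0.1047), np.float64(-0.0367), np.float64(0.0001)] spin -1.127 norm 0.111 | t 1.9 tcp [ 0.2767 -0.1474  0.4051] rot [ 3.1398e+00 -3.0000e-04  7.3300e-01] grip 0.0697 0.0
slide [np.float64(0.2903), np.float64(0.1263), np.float64(0.0861)] spin -1.127 norm 0.328 | t 1.9 tcp [ 0.2767 -0.1474  0.4051] rot [ 3.1398e+00 -3.0000e-04  7.3300e-01] grip 0.0697 0.0
```

Emit:
jog_arm(rows=[{"slide": [0.05,-0.018,0],"spin": -0.14,"gripper": 0.07},{"slide": [0.105,-0.037,0],"spin": -0.28,"gripper": 0.07},{"slide": [0.29,0.126,0.086],"spin": -1.127,"gripper": 0.07},{"slide": [0.29,0.126,0.086],"spin": -1.127,"gripper": 0.07},{"slide": [0.29,0.126,0.086],"spin": -1.127,"gripper": 0.07},{"slide": [0.29,0.126,0.086],"spin": -1.127,"gripper": 0.07},{"slide": [0.29,0.126,0.086],"spin": -1.127,"gripper": 0.07},{"slide": [0.29,0.126,0.086],"spin": -1.127,"gripper": 0.07}])

```text
time_s: 2.7
ee_pos: [0.5796, -0.0484, 0.3158]
eef_rot: [-3.139, -0.001, 1.863]
force: [-1.0, 0.4, -0.2]
grip_width: 0.0703
grip_force: 0.0
```

```bash
cat > wr.py <<'E'
from h import *
import sys
o=telemetry.get_obs();p,d=shot("wrist",sys.argv[1]);W=cloud("wrist",d,o);np.save('wW.npy',W)
print("t",o["time_s"],"pos",np.round(o["ee_pos"],4),"rot",np.round(o["eef_rot"],3))
E
python3 wr.py w1.png; python3 plan.py .577 -.047 .01 1.86
python3 - <<'E'
import numpy as np,cv2
W=np.load('wW.npy').reshape(-1,3)
q=W[(np.hypot(W[:,0]-.577,W[:,1]+.047)<.06)&(W[:,2]>.018)&(W[:,2]<.04)]
print(len(q),q.min(0),q.max(0),cv2.minAreaRect((q[:,:2]*1000).astype(np.float32)))
E
```

```text
t 2.7 pos [ 0.5796 -0.0484  0.3158] rot [-3.139e+00 -1.000e-03  1.863e+00]
slide [np.float64(0.0022), np.float64(-0.0024), np.float64(0.1067)] spin 0.0076 norm 0.107 | t 2.75 tcp [ 0.5799 -0.0485  0.3157] rot [-3.1392e+00 -1.2000e-03  1.8676e+00] grip 0.0701 0.0
2954 [ 0.55370409 -0.08880726  0.01800204] [ 0.60360202 -0.005069    0.02791331] ((578.752685546875, -47.04703140258789), (29.77921485900879, 79.96314239501953), 16.637887954711914)
```

View pics/w1.png

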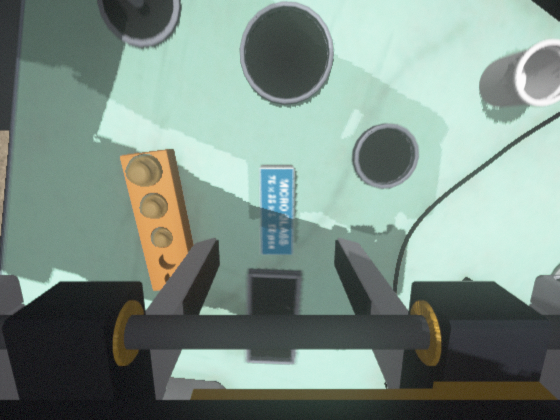

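The wrist view confirms the blue carton (278,210) between the fingers, with the long holder just beyond at (272,315). The brass block is at (158,220).

Emit:
jog_arm(rows=[{"slide": [0.002,-0.001,0.05],"spin": 0.0,"gripper": 0.07},{"slide": [0.002,-0.001,0.09],"spin": 0.0,"gripper": 0.07},{"slide": [0.002,-0.001,0.106],"spin": 0.0,"gripper": 0.07},{"slide": [0.002,-0.001,0.106],"spin": 0.0,"gripper": 0.07},{"slide": [0.002,-0.001,0.106],"spin": 0.0,"gripper": 0.02},{"slide": [0.002,-0.001,0.106],"spin": 0.0,"gripper": 0.02},{"slide": [0.002,-0.001,0.106],"spin": 0.0,"gripper": 0.02},{"slide": [0.002,-0.001,0.106],"spin": 0.0,"gripper": 0.02}], squeeze=20)

```text
time_s: 3.55
ee_pos: [0.5756, -0.0472, 0.2136]
eef_rot: [3.14, 0.001, 1.856]
force: [-0.1, 0.7, 0.0]
grip_width: 0.0415
grip_force: 0.0
```

```bash
python3 plan.py .606 -.161 .06 1.806
python3 - <<'E'
import numpy as np,cv2
W=np.load('wW.npy').reshape(-1,3)
for x,y,r in[(.606,-.161,.07),(.549,.0825,.05),(.658,.027,.04)]:
    q=W[(np.hypot(W[:,0]-x,W[:,1]-y)<r)&(W[:,2]>.009)&(W[:,2]<.02)]
    print(len(q),q.min(0),q.max(0),cv2.minAreaRect((q[:,:2]*1000).astype(np.float32)))
E
```

```text
slide [np.float64(-0.1177), np.float64(-0.0029), np.float64(-0.0454)] spin 0.0504 norm 0.126 | t 3.55 tcp [ 0.5756 -0.0472  0.2136] rot [3.1404e+00 6.0000e-04 1.8564e+00] grip 0.0415 0.0
813 [ 0.56988662 -0.2179826   0.0090062 ] [ 0.64515949 -0.10507756  0.01354797] ((607.5311889648438, -161.8358612060547), (53.98513412475586, 105.21617889404297), 13.712995529174805)
1549 [0.51071634 0.0424233  0.00900287] [0.58849672 0.12016313 0.01429595] ((549.8125, 81.3648681640625), (77.10939025878906, 76.90079498291016), 61.790889739990234)
890 [ 0.63055627 -0.0022641   0.00901368] [0.68783121 0.05470338 0.01351969] ((658.8467407226562, 26.26620864868164), (57.033058166503906, 56.398109436035156), 16.6418399810791)
```

Emit:
jog_arm(rows=[{"slide": [0,0,0.002],"spin": 0.0,"gripper": 0.02},{"slide": [0,0,0.002],"spin": 0.0,"gripper": 0.02},{"slide": [0,0,0.002],"spin": 0.0,"gripper": 0.02},{"slide": [0,0,0.002],"spin": 0.0,"gripper": 0.02},{"slide": [0,0,-0.03],"spin": 0.0,"gripper": 0.02},{"slide": [0,0,-0.05],"spin": 0.0,"gripper": 0.02},{"slide": [0,0,-0.05],"spin": 0.0,"gripper": 0.02}])

```text
time_s: 4.25
ee_pos: [0.5759, -0.0473, 0.265]
eef_rot: [3.138, 0.002, 1.857]
force: [0.6, 0.5, -0.5]
grip_width: 0.0297
grip_force: 20.0
```

```bash
python3 plan.py .607 -.1615 .06 1.806; python3 wr.py w2.png;  python3 - <<'E'
import numpy as np,cv2
W=np.load('wW.npy').reshape(-1,3)
q=W[(np.hypot(W[:,0]-.577,W[:,1]+.047)<.06)&(W[:,2]>.064)&(W[:,2]<.09)]
print(len(q),q.min(0),q.max(0),cv2.minAreaRect((q[:,:2]*1000).astype(np.float32)))
E
```

```text
slide [np.float64(-0.1184), np.float64(-0.0024), np.float64(0.006)] spin 0.0505 norm 0.119 | t 4.25 tcp [ 0.5759 -0.0473  0.265 ] rot [3.1381e+00 1.6000e-03 1.8565e+00] grip 0.0297 20.0
t 4.25 pos [ 0.5759 -0.0473  0.265 ] rot [3.138e+00 2.000e-03 1.857e+00]
7347 [ 0.5493771  -0.08263395  0.06405684] [ 0.60099756 -0.00551032  0.08995749] ((576.9047241210938, -43.9962272644043), (53.87932205200195, 72.46696472167969), 16.41143798828125)
```

View pics/w2.png

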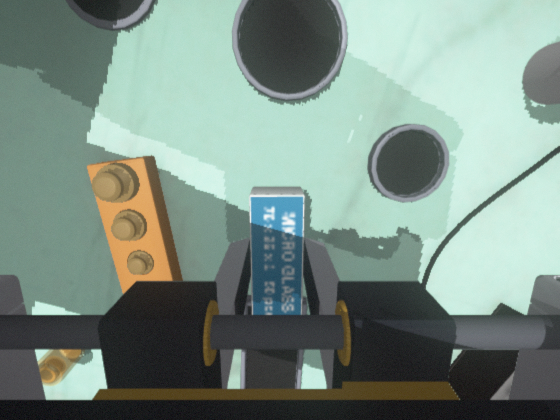

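The carton is gripped squarely (277,255). Next I move it over the long holder.

Emit:
jog_arm(rows=[{"slide": [-0.04,-0.001,0],"spin": 0.02,"gripper": 0.02},{"slide": [-0.08,-0.002,0],"spin": 0.05,"gripper": 0.02},{"slide": [-0.118,-0.002,0],"spin": 0.05,"gripper": 0.02},{"slide": [-0.118,-0.002,0],"spin": 0.05,"gripper": 0.02},{"slide": [-0.118,-0.002,0.0],"spin": 0.05,"gripper": 0.02},{"slide": [-0.118,-0.002,0.0],"spin": 0.05,"gripper": 0.02}])

```text
time_s: 4.9
ee_pos: [0.6066, -0.1602, 0.2615]
eef_rot: [-3.14, -0.001, 1.807]
force: [-0.2, 0.4, -0.6]
grip_width: 0.0298
grip_force: 20.0
```

```bash
python3 plan.py .607 -.1615 .018 1.806
```

```text
slide [np.float64(-0.0014), np.float64(0.0001), np.float64(0.0445)] spin 0.0012 norm 0.045 | t 4.9 tcp [ 0.6066 -0.1602  0.2615] rot [-3.1400e+00 -1.1000e-03  1.8072e+00] grip 0.0298 20.0
```

Emit:
jog_arm(rows=[{"slide": [-0.001,0,0.02],"spin": 0.0,"gripper": 0.02},{"slide": [-0.001,0,0.035],"spin": 0.0,"gripper": 0.02},{"slide": [-0.001,0,0.041],"spin": 0.0,"gripper": 0.02},{"slide": [-0.001,0,0.043],"spin": 0.0,"gripper": 0.02},{"slide": [-0.001,0,0.043],"spin": 0.0,"gripper": 0.02}])

```text
time_s: 5.4
ee_pos: [0.6072, -0.1617, 0.2197]
eef_rot: [-3.142, -0.0, 1.807]
force: [0.2, -0.4, -1.4]
grip_width: 0.0301
grip_force: 20.0
```

Emit:
jog_arm(rows=[{"slide": [0,0,0.001],"spin": 0.0,"gripper": 0.02},{"slide": [0,0,0.002],"spin": 0.0,"gripper": 0.02},{"slide": [0,0,0.002],"spin": 0.0,"gripper": 0.02}])

```text
time_s: 5.7
ee_pos: [0.6071, -0.162, 0.2179]
eef_rot: [3.141, 0.0, 1.806]
force: [0.1, -0.0, -0.1]
grip_width: 0.0297
grip_force: 20.0
```

Emit:
jog_arm(rows=[{"slide": [0,0,0],"spin": 0.0,"gripper": 0.06},{"slide": [0,0,0],"spin": 0.0,"gripper": 0.06},{"slide": [0,0,-0.01],"spin": 0.0,"gripper": 0.06},{"slide": [0,0,-0.05],"spin": 0.0,"gripper": 0.075},{"slide": [0,0,-0.1],"spin": 0.0,"gripper": 0.075},{"slide": [0,0,-0.1],"spin": 0.0,"gripper": 0.075}])

```text
time_s: 6.3
ee_pos: [0.6077, -0.1621, 0.3257]
eef_rot: [3.132, 0.006, 1.807]
force: [0.8, 0.0, -1.1]
grip_width: 0.0732
grip_force: 0.0
```

```bash
python3 plan.py .396 .222 .10 3.1416; python3 wr.py w3.png
python3 - <<'E'
import numpy as np,cv2
W=np.load('wW.npy').reshape(-1,3)
q=W[(np.hypot(W[:,0]-.607,W[:,1]+.162)<.05)&(W[:,2]>.022)&(W[:,2]<.06)]
print(len(q),np.percentile(q,[2,50,98],axis=0),cv2.minAreaRect((q[:,:2]*1000).astype(np.float32)))
E
```

```text
slide [np.float64(0.4229), np.float64(-0.1162), np.float64(0.0267)] spin -1.3351 norm 0.439 | t 6.3 tcp [ 0.6077 -0.1621  0.3257] rot [3.1319 0.0059 1.8065] grip 0.0732 0.0
t 6.3 pos [ 0.6077 -0.1621  0.3257] rot [3.132 0.006 1.807]
2851 [[ 0.58913146 -0.19903484  0.02796328]
 [ 0.60818372 -0.16001704  0.02972342]
 [ 0.62775212 -0.12399803  0.03108669]] ((608.6334228515625, -161.96128845214844), (29.97736930847168, 79.12055969238281), 13.391695022583008)
```

The carton top is flat at about 0.030 m and centred in the long holder, so it is seated. The tape roll is next.

Emit:
jog_arm(rows=[{"slide": [0.423,-0.116,0.02],"spin": -1.335,"gripper": 0.075},{"slide": [0.423,-0.116,0.02],"spin": -1.335,"gripper": 0.075},{"slide": [0.423,-0.116,0.02],"spin": -1.335,"gripper": 0.075},{"slide": [0.423,-0.116,0.02],"spin": -1.335,"gripper": 0.075},{"slide": [0.423,-0.116,0.02],"spin": -1.335,"gripper": 0.075},{"slide": [0.423,-0.116,0.02],"spin": -1.335,"gripper": 0.075},{"slide": [0.423,-0.116,0.02],"spin": -1.335,"gripper": 0.075},{"slide": [0.423,-0.116,0.02],"spin": -1.335,"gripper": 0.075}])

```text
time_s: 7.15
ee_pos: [0.4128, 0.1894, 0.299]
eef_rot: [-3.141, -0.001, 3.012]
force: [1.0, 1.2, -0.7]
grip_width: 0.0747
grip_force: 0.0
```

Emit:
jog_arm(rows=[{"slide": [0.046,-0.005,0],"spin": -0.13,"gripper": 0.075},{"slide": [0.046,-0.005,0],"spin": -0.13,"gripper": 0.075},{"slide": [0.046,-0.005,0],"spin": -0.13,"gripper": 0.075}])

```text
time_s: 7.45
ee_pos: [0.3677, 0.1895, 0.2995]
eef_rot: [3.142, 0.0, 3.137]
force: [1.1, 0.6, 0.1]
grip_width: 0.0746
grip_force: 0.0
```

```bash
python3 plan.py .396 .222 .007 3.1416; python3 wr.py w4.png
python3 - <<'E'
import numpy as np
W=np.load('wW.npy').reshape(-1,3)
q=W[(np.hypot(W[:,0]-.397,W[:,1]-.222)<.05)&(W[:,2]>.012)&(W[:,2]<.024)]
a,b=np.percentile(q,[.5,99.5],axis=0);print(len(q),a,b,(a+b)/2)
E
```

```text
slide [np.float64(-0.0281), np.float64(0.0326), np.float64(0.0935)] spin -0.0048 norm 0.103 | t 7.45 tcp [0.3677 0.1895 0.2995] rot [3.1416e+00 2.0000e-04 3.1368e+00] grip 0.0746 0.0
t 7.45 pos [0.3677 0.1895 0.2995] rot [3.142 0.    3.137]
2387 [0.37057165 0.19490577 0.01241743] [0.42319175 0.24451958 0.02013858] [0.3968817  0.21971268 0.016278  ]
```

View pics/w4.png

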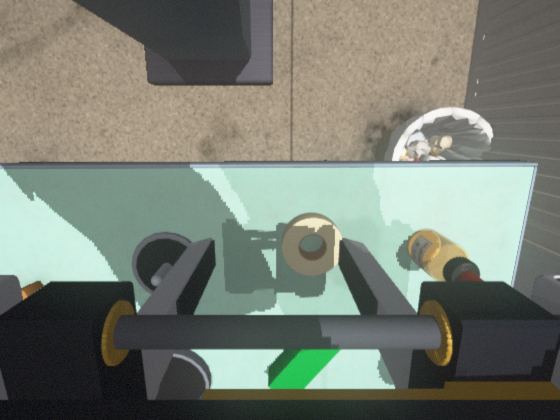

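Tape roll at (310,245), with the pin holder at (165,265) to its left.

Emit:
jog_arm(rows=[{"slide": [-0.029,0.031,0],"spin": -0.005,"gripper": 0.08},{"slide": [-0.029,0.031,0.03],"spin": -0.005,"gripper": 0.08},{"slide": [-0.029,0.031,0.07],"spin": -0.005,"gripper": 0.08},{"slide": [-0.029,0.031,0.093],"spin": -0.005,"gripper": 0.08},{"slide": [-0.029,0.031,0.093],"spin": -0.005,"gripper": 0.08},{"slide": [-0.029,0.031,0.093],"spin": -0.005,"gripper": 0.04},{"slide": [-0.029,0.031,0.093],"spin": -0.005,"gripper": 0.04},{"slide": [-0.029,0.031,0.093],"spin": -0.005,"gripper": 0.04}], squeeze=10)

```text
time_s: 8.3
ee_pos: [0.3977, 0.2202, 0.2077]
eef_rot: [3.141, 0.002, 3.141]
force: [-0.2, -0.7, -0.4]
grip_width: 0.0597
grip_force: 0.0
```

Emit:
jog_arm(rows=[{"slide": [0,0,0],"spin": 0,"gripper": 0.04},{"slide": [0,0,0],"spin": 0,"gripper": 0.04},{"slide": [0,0,0],"spin": 0,"gripper": 0.04},{"slide": [0,0,-0.02],"spin": 0,"gripper": 0.04},{"slide": [0,0,-0.06],"spin": 0,"gripper": 0.04},{"slide": [0,0,-0.08],"spin": 0,"gripper": 0.04},{"slide": [0,0,-0.08],"spin": 0,"gripper": 0.04}])

```text
time_s: 9.0
ee_pos: [0.3976, 0.2204, 0.2892]
eef_rot: [3.139, 0.005, -3.142]
force: [0.7, -0.8, -0.5]
grip_width: 0.0527
grip_force: 10.0
```

```bash
python3 plan.py .421 .089 .07 3.1416; python3 wr.py w5.png
cat > tp.py <<'E'
import numpy as np
from station import telemetry
W=np.load('wW.npy').reshape(-1,3)
o=telemetry.get_obs()["ee_pos"];t=o[2]-.199
q=W[(abs(W[:,0]-o[0])<.035)&(abs(W[:,1]-o[1])<.035)&(W[:,2]>t+.004)&(W[:,2]<t+.017)]
a,b=np.percentile(q,[.5,99.5],axis=0);print("tape",len(q),a,b,(a+b)/2)
for x,y,r,z0,z1 in[(.421,.089,.03,.018,.05),(.421,.089,.05,.003,.015)]:
  q=W[(np.hypot(W[:,0]-x,W[:,1]-y)<r)&(W[:,2]>z0)&(W[:,2]<z1)]
  if len(q): a,b=np.percentile(q,[.5,99.5],axis=0);print("pin",len(q),a,b,(a+b)/2)
E
python3 tp.py
```

```text
slide [np.float64(-0.0234), np.float64(-0.1314), np.float64(0.0202)] spin 0.0 norm 0.135 | t 9.0 tcp [0.3976 0.2204 0.2892] rot [ 3.1394  0.0048 -3.1416] grip 0.0527 10.0
t 9.0 pos [0.3976 0.2204 0.2892] rot [ 3.139  0.005 -3.142]
tape 6097 [0.3712188  0.1879633  0.09276685] [0.42378912 0.25279409 0.10441447] [0.39750396 0.22037869 0.09859066]
pin 242 [0.41664986 0.08333647 0.01824465] [0.42579753 0.09231879 0.03597799] [0.4212237  0.08782763 0.02711132]
pin 3994 [0.38942345 0.05485763 0.00307938] [0.45391474 0.11937511 0.01267122] [0.42166909 0.08711637 0.0078753 ]
```

View pics/w5.png

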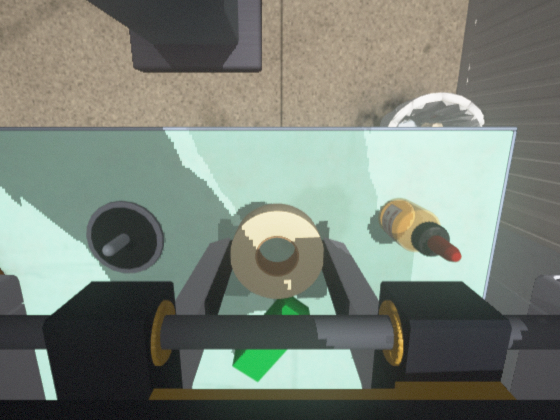

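The tape is held level (277,252), centred on the TCP. The pin is at (120,240), which gives (0.4215, 0.0875).

Emit:
jog_arm(rows=[{"slide": [-0.008,-0.044,0],"spin": 0,"gripper": 0.04},{"slide": [-0.016,-0.088,0],"spin": 0,"gripper": 0.04},{"slide": [-0.024,-0.133,0],"spin": 0,"gripper": 0.04},{"slide": [-0.024,-0.133,0.01],"spin": 0,"gripper": 0.04},{"slide": [-0.024,-0.133,0.03],"spin": 0,"gripper": 0.04},{"slide": [-0.024,-0.133,0.03],"spin": 0,"gripper": 0.04}])

```text
time_s: 9.65
ee_pos: [0.4204, 0.0871, 0.2537]
eef_rot: [-3.141, -0.005, 3.141]
force: [-0.5, 0.7, -0.6]
grip_width: 0.0529
grip_force: 10.0
```

```bash
python3 plan.py .4215 .0875 .013 3.1416
```

```text
slide [np.float64(-0.0011), np.float64(0.0004), np.float64(0.0417)] spin -0.0006 norm 0.042 | t 9.65 tcp [0.4204 0.0871 0.2537] rot [-3.141  -0.0052  3.141 ] grip 0.0529 10.0
```

Emit:
jog_arm(rows=[{"slide": [-0.001,0,0.0],"spin": 0,"gripper": 0.04},{"slide": [-0.001,0,0.015],"spin": 0,"gripper": 0.04},{"slide": [-0.001,0,0.03],"spin": 0,"gripper": 0.04},{"slide": [-0.001,0,0.038],"spin": 0,"gripper": 0.04},{"slide": [-0.001,0,0.04],"spin": 0,"gripper": 0.04},{"slide": [-0.001,0,0.04],"spin": 0,"gripper": 0.04}])

```text
time_s: 10.25
ee_pos: [0.4223, 0.0874, 0.2167]
eef_rot: [3.142, 0.0, -3.141]
force: [0.0, -0.3, -0.4]
grip_width: 0.0535
grip_force: 10.0
```

Emit:
jog_arm(rows=[{"slide": [0,0,0.002],"spin": 0,"gripper": 0.04},{"slide": [0,0,0.004],"spin": 0,"gripper": 0.04},{"slide": [0,0,0.004],"spin": 0,"gripper": 0.04},{"slide": [0,0,0.004],"spin": 0,"gripper": 0.08},{"slide": [0,0,0.004],"spin": 0,"gripper": 0.08},{"slide": [0,0,0.004],"spin": 0,"gripper": 0.08},{"slide": [0,0,-0.05],"spin": 0,"gripper": 0.08},{"slide": [0,0,-0.1],"spin": 0,"gripper": 0.08}])

```text
time_s: 11.05
ee_pos: [0.4219, 0.0871, 0.3129]
eef_rot: [-3.141, -0.003, 3.141]
force: [1.4, -0.6, 0.0]
grip_width: 0.08
grip_force: 0.0
```

```bash
python3 wr.py w6.png
python3 - <<'E'
import numpy as np
W=np.load('wW.npy').reshape(-1,3)
q=W[(np.hypot(W[:,0]-.4215,W[:,1]-.0875)<.045)&(W[:,2]>.017)&(W[:,2]<.06)]
q=q[np.hypot(q[:,0]-.4215,q[:,1]-.0875)>.008]
a,b=np.percentile(q,[1,99],axis=0);print(len(q),a,b,(a+b)/2, np.median(q,0))
E
python3 plan.py .4007 .328 .13 3.1416
```

```text
t 11.05 pos [0.4219 0.0871 0.3129] rot [-3.141e+00 -3.000e-03  3.141e+00]
2430 [0.39566779 0.06269675 0.01826844] [0.44687134 0.11347819 0.02508941] [0.42126957 0.08808747 0.02167893] [0.42076601 0.08809183 0.02336526]
slide [np.float64(0.0225), np.float64(0.2407), np.float64(-0.0079)] spin 0.0 norm 0.242 | t 11.1 tcp [0.4232 0.0873 0.3211] rot [ 3.1406  0.0082 -3.1415] grip 0.0801 0.0
```

View pics/w6.png

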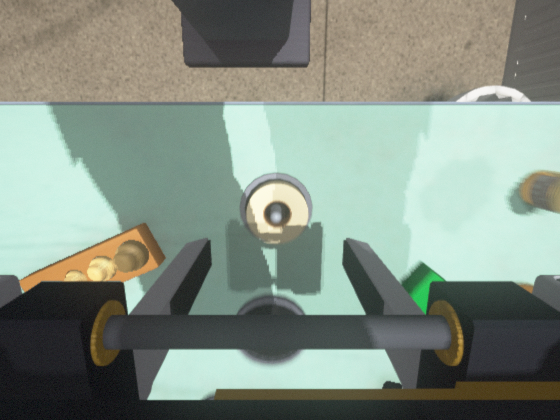

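The tape lies flat over the pin (277,212), top at about 24 mm. The dropper bottle is next.

Emit:
jog_arm(rows=[{"slide": [0.022,0.241,-0.01],"spin": 0,"gripper": 0.07},{"slide": [0.022,0.241,-0.01],"spin": 0,"gripper": 0.07},{"slide": [0.022,0.241,-0.01],"spin": 0,"gripper": 0.07},{"slide": [0.022,0.241,-0.01],"spin": 0,"gripper": 0.07},{"slide": [0.022,0.241,-0.01],"spin": 0,"gripper": 0.07},{"slide": [0.022,0.241,-0.01],"spin": 0,"gripper": 0.07},{"slide": [0.022,0.241,-0.01],"spin": 0,"gripper": 0.07}])

```text
time_s: 11.8
ee_pos: [0.3999, 0.3285, 0.3221]
eef_rot: [-3.141, -0.0, -3.14]
force: [0.7, -0.3, -0.1]
grip_width: 0.0699
grip_force: 0.0
```

```bash
python3 plan.py .4007 .328 .014 3.1416; python3 wr.py w7.png
python3 - <<'E'
import numpy as np
W=np.load('wW.npy').reshape(-1,3)
for x,y,r,z0,z1 in[(.401,.328,.03,.07,.1),(.401,.328,.03,.01,.044)]:
  q=W[(np.hypot(W[:,0]-x,W[:,1]-y)<r)&(W[:,2]>z0)&(W[:,2]<z1)]
  if len(q): a,b=np.percentile(q,[1,99],axis=0);print(len(q),a,b,(a+b)/2)
E
```

```text
slide [np.float64(-0.0008), np.float64(-0.0005), np.float64(0.1091)] spin 0.0016 norm 0.109 | t 11.8 tcp [0.3999 0.3285 0.3221] rot [-3.1411e+00 -5.0000e-04 -3.1400e+00] grip 0.0699 0.0
t 11.8 pos [0.3999 0.3285 0.3221] rot [-3.141 -0.    -3.14 ]
247 [0.39668436 0.32418525 0.07056171] [0.4049608  0.33387771 0.09367076] [0.40082258 0.32903148 0.08211623]
336 [0.38520308 0.31154284 0.010402  ] [0.41034486 0.34475097 0.04396037] [0.39777397 0.3281469  0.02718119]
```

View pics/w7.png

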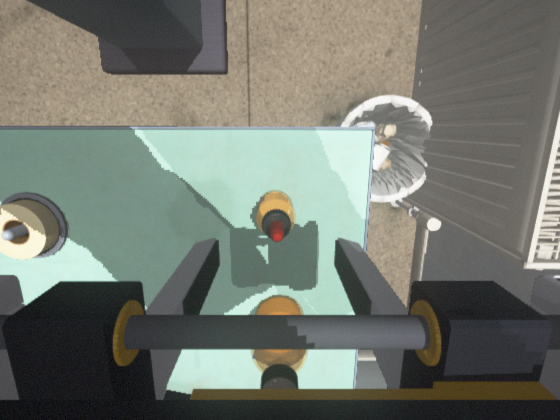

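Dropper centred at (275,215) between the open fingers; amber bottle clear at (278,335).

Emit:
jog_arm(rows=[{"slide": [-0.001,0,0.04],"spin": 0,"gripper": 0.07},{"slide": [-0.001,0,0.08],"spin": 0,"gripper": 0.07},{"slide": [-0.001,0,0.1],"spin": 0,"gripper": 0.07},{"slide": [-0.001,0,0.108],"spin": 0,"gripper": 0.07},{"slide": [-0.001,0,0.108],"spin": 0,"gripper": 0.07},{"slide": [-0.001,0,0.108],"spin": 0,"gripper": 0.02},{"slide": [-0.001,0,0.108],"spin": 0,"gripper": 0.02},{"slide": [-0.001,0,0.108],"spin": 0,"gripper": 0.02}], squeeze=10)

```text
time_s: 12.65
ee_pos: [0.4014, 0.3282, 0.2154]
eef_rot: [3.141, 0.001, 3.141]
force: [0.2, -0.2, 0.7]
grip_width: 0.0495
grip_force: 0.0
```

Emit:
jog_arm(rows=[{"slide": [0,0,0],"spin": 0,"gripper": 0.02},{"slide": [0,0,0],"spin": 0,"gripper": 0.02},{"slide": [0,0,0],"spin": 0,"gripper": 0.02},{"slide": [0,0,0],"spin": 0,"gripper": 0.02}])

```text
time_s: 13.05
ee_pos: [0.4013, 0.3282, 0.2147]
eef_rot: [3.141, 0.0, -3.142]
force: [0.3, -0.6, 5.0]
grip_width: 0.034
grip_force: 10.0
```

```bash
python3 plan.py .6585 .0268 .1 3.1416
```

```text
slide [np.float64(-0.2572), np.float64(-0.3014), np.float64(-0.0843)] spin -0.0 norm 0.405 | t 13.05 tcp [0.4013 0.3282 0.2147] rot [ 3.1414e+00  4.0000e-04 -3.1416e+00] grip 0.034 9.97
```

Emit:
jog_arm(rows=[{"slide": [0,0,-0.01],"spin": 0,"gripper": 0.02},{"slide": [0,0,-0.04],"spin": 0,"gripper": 0.02},{"slide": [0,0,-0.08],"spin": 0,"gripper": 0.02},{"slide": [0,0,-0.085],"spin": 0,"gripper": 0.02},{"slide": [-0.025,-0.03,-0.085],"spin": 0,"gripper": 0.02},{"slide": [-0.05,-0.06,-0.085],"spin": 0,"gripper": 0.02},{"slide": [-0.075,-0.09,-0.085],"spin": 0,"gripper": 0.02},{"slide": [-0.1,-0.12,-0.085],"spin": 0,"gripper": 0.02}])

```text
time_s: 13.85
ee_pos: [0.5019, 0.2069, 0.2993]
eef_rot: [-3.142, -0.0, -3.141]
force: [-0.7, 0.2, -0.6]
grip_width: 0.0335
grip_force: 9.9
```

```bash
python3 plan.py .6585 .0268 .1 3.1416
```

```text
slide [np.float64(-0.1566), np.float64(-0.1801), np.float64(0.0003)] spin 0.0002 norm 0.239 | t 13.85 tcp [0.5019 0.2069 0.2993] rot [-3.1415e+00 -4.0000e-04 -3.1414e+00] grip 0.0335 9.94
```

Emit:
jog_arm(rows=[{"slide": [-0.026,-0.03,0],"spin": 0,"gripper": 0.02},{"slide": [-0.052,-0.06,0],"spin": 0,"gripper": 0.02},{"slide": [-0.078,-0.09,0],"spin": 0,"gripper": 0.02},{"slide": [-0.104,-0.12,0],"spin": 0,"gripper": 0.02},{"slide": [-0.13,-0.15,0],"spin": 0,"gripper": 0.02},{"slide": [-0.1565,-0.18,0],"spin": 0,"gripper": 0.02},{"slide": [-0.1565,-0.18,0],"spin": 0,"gripper": 0.02},{"slide": [-0.1565,-0.18,0.02],"spin": 0,"gripper": 0.02}])

```text
time_s: 14.65
ee_pos: [0.6583, 0.0273, 0.2808]
eef_rot: [3.141, 0.003, 3.14]
force: [0.8, -0.2, -1.3]
grip_width: 0.0339
grip_force: 9.9
```

```bash
python3 plan.py .6585 .0268 .02 3.1416; python3 wr.py w8.png
```

```text
slide [np.float64(-0.0002), np.float64(-0.0005), np.float64(0.0618)] spin -0.0016 norm 0.062 | t 14.65 tcp [0.6583 0.0273 0.2808] rot [3.1415 0.0032 3.14  ] grip 0.0339 9.94
t 14.65 pos [0.6583 0.0273 0.2808] rot [3.141e+00 3.000e-03 3.140e+00]
```

View pics/w8.png

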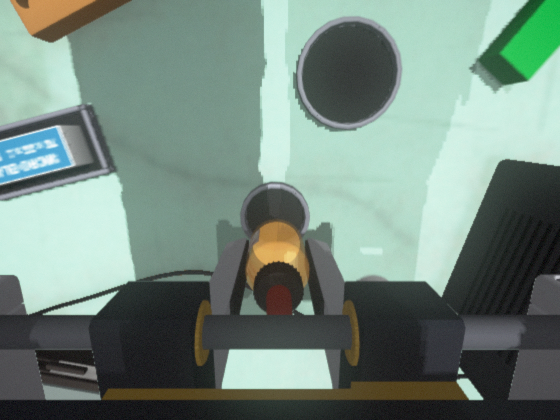

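The dropper is held upright (278,265) over the small holder (275,210).

Emit:
jog_arm(rows=[{"slide": [0,-0.0005,0.02],"spin": 0,"gripper": 0.02},{"slide": [0,-0.0005,0.04],"spin": 0,"gripper": 0.02},{"slide": [0,-0.0005,0.052],"spin": 0,"gripper": 0.02},{"slide": [0,-0.0005,0.057],"spin": 0,"gripper": 0.02},{"slide": [0,-0.0005,0.058],"spin": 0,"gripper": 0.02},{"slide": [0,-0.0005,0.058],"spin": 0,"gripper": 0.02}])

```text
time_s: 15.3
ee_pos: [0.6579, 0.0278, 0.2222]
eef_rot: [3.142, 0.001, -3.142]
force: [1.2, 0.5, -0.2]
grip_width: 0.0336
grip_force: 9.9
```

Emit:
jog_arm(rows=[{"slide": [0,0,0.001],"spin": 0,"gripper": 0.02},{"slide": [0,0,0.002],"spin": 0,"gripper": 0.02},{"slide": [0,0,0.002],"spin": 0,"gripper": 0.02}])

```text
time_s: 15.6
ee_pos: [0.6578, 0.0276, 0.2198]
eef_rot: [-3.142, 0.001, 3.142]
force: [0.3, -0.7, 0.4]
grip_width: 0.0337
grip_force: 9.9
```

Emit:
jog_arm(rows=[{"slide": [0,0,0.0005],"spin": 0,"gripper": 0.04},{"slide": [0,0,0.0005],"spin": 0,"gripper": 0.07},{"slide": [0,0,0.0005],"spin": 0,"gripper": 0.07},{"slide": [0,0,0.0005],"spin": 0,"gripper": 0.07},{"slide": [0,0,-0.04],"spin": 0,"gripper": 0.07},{"slide": [0,0,-0.08],"spin": 0,"gripper": 0.07},{"slide": [0,0,-0.12],"spin": 0,"gripper": 0.07},{"slide": [0,0,-0.12],"spin": 0,"gripper": 0.07}])

```text
time_s: 16.4
ee_pos: [0.6581, 0.0277, 0.3458]
eef_rot: [-3.141, 0.009, -3.142]
force: [0.8, 0.5, 0.3]
grip_width: 0.0699
grip_force: 0.0
```

```bash
python3 plan.py .5225 .3312 .14 3.1416; python3 wr.py w9.png
python3 - <<'E'
import numpy as np
W=np.load('wW.npy').reshape(-1,3)
for z0,z1 in[(.08,.11),(.055,.08),(.02,.045)]:
  q=W[(np.hypot(W[:,0]-.6585,W[:,1]-.027)<.025)&(W[:,2]>z0)&(W[:,2]<z1)]
  if len(q): a,b=np.percentile(q,[1,99],axis=0);print(len(q),a.round(4),b.round(4),((a+b)/2).round(4))
E
```

```text
slide [np.float64(0.1356), np.float64(0.3035), np.float64(0.0068)] spin 0.0 norm 0.332 | t 16.4 tcp [0.6581 0.0277 0.3458] rot [-3.1415  0.0093 -3.1416] grip 0.0699 0.0
t 16.4 pos [0.6581 0.0277 0.3458] rot [-3.141  0.009 -3.142]
187 [0.6534 0.0248 0.0806] [0.6623 0.0342 0.0991] [0.6579 0.0295 0.0899]
468 [0.6475 0.0178 0.0553] [0.667  0.0403 0.0794] [0.6572 0.029  0.0673]
156 [0.6418 0.0118 0.0206] [0.6549 0.043  0.0448] [0.6484 0.0274 0.0327]
```

Dropper seated upright (top at 99 mm, within about 2 mm of centre). Amber bottle last.

Emit:
jog_arm(rows=[{"slide": [0.1356,0.3035,0.0],"spin": 0,"gripper": 0.085},{"slide": [0.1356,0.3035,0.0],"spin": 0,"gripper": 0.085},{"slide": [0.1356,0.3035,0.0],"spin": 0,"gripper": 0.085},{"slide": [0.1356,0.3035,0.0],"spin": 0,"gripper": 0.085},{"slide": [0.1356,0.3035,0.0],"spin": 0,"gripper": 0.085},{"slide": [0.1356,0.3035,0.0],"spin": 0,"gripper": 0.085},{"slide": [0.1356,0.3035,0.0],"spin": 0,"gripper": 0.085},{"slide": [0.1356,0.3035,0.0],"spin": 0,"gripper": 0.085}])

```text
time_s: 17.25
ee_pos: [0.5202, 0.3344, 0.3379]
eef_rot: [-3.141, -0.002, -3.137]
force: [0.2, -1.3, -0.9]
grip_width: 0.0852
grip_force: 0.0
```

```bash
python3 plan.py .5225 .3315 .02 3.1416; python3 wr.py w10.png
python3 - <<'E'
import numpy as np
W=np.load('wW.npy').reshape(-1,3)
for z0,z1 in[(.095,.11),(.012,.055)]:
  q=W[(np.hypot(W[:,0]-.5225,W[:,1]-.3315)<.04)&(W[:,2]>z0)&(W[:,2]<z1)]
  if len(q): a,b=np.percentile(q,[1,99],axis=0);print(len(q),a.round(4),b.round(4),((a+b)/2).round(4))
E
```

```text
slide [np.float64(-0.0023), np.float64(-0.0029), np.float64(0.1189)] spin 0.0042 norm 0.119 | t 17.25 tcp [0.5202 0.3344 0.3379] rot [-3.1410e+00 -2.0000e-03 -3.1374e+00] grip 0.0852 0.0
t 17.25 pos [0.5202 0.3344 0.3379] rot [-3.141e+00 -2.000e-03 -3.137e+00]
1233 [0.5103 0.3178 0.0959] [0.537  0.3449 0.1024] [0.5236 0.3314 0.0992]
450 [0.4967 0.3067 0.0124] [0.5404 0.3561 0.0548] [0.5186 0.3314 0.0336]
```

View pics/w10.png

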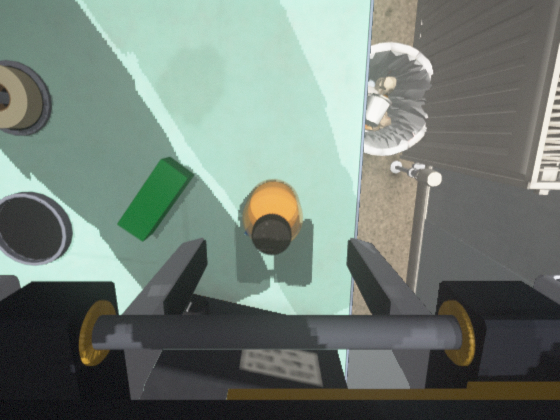

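Amber bottle at (272,220), between the open fingers and clear of the black box.

Emit:
jog_arm(rows=[{"slide": [-0.002,-0.002,0.0],"spin": 0.004,"gripper": 0.085},{"slide": [-0.002,-0.002,0.04],"spin": 0.004,"gripper": 0.085},{"slide": [-0.002,-0.002,0.08],"spin": 0.004,"gripper": 0.085},{"slide": [-0.002,-0.002,0.105],"spin": 0.004,"gripper": 0.085},{"slide": [-0.002,-0.002,0.118],"spin": 0.004,"gripper": 0.085},{"slide": [-0.002,-0.002,0.118],"spin": 0.004,"gripper": 0.03},{"slide": [-0.002,-0.002,0.118],"spin": 0.004,"gripper": 0.03},{"slide": [-0.002,-0.002,0.118],"spin": 0.004,"gripper": 0.03}], squeeze=15)

```text
time_s: 18.1
ee_pos: [0.5246, 0.3291, 0.2231]
eef_rot: [3.14, 0.002, 3.137]
force: [0.3, 0.8, 0.7]
grip_width: 0.0645
grip_force: 0.0
```

Emit:
jog_arm(rows=[{"slide": [0,0,0],"spin": 0,"gripper": 0.03},{"slide": [0,0,0],"spin": 0,"gripper": 0.03},{"slide": [0,0,0],"spin": 0,"gripper": 0.03},{"slide": [0,0,0],"spin": 0,"gripper": 0.03}])

```text
time_s: 18.5
ee_pos: [0.5243, 0.3293, 0.2226]
eef_rot: [3.141, 0.002, 3.138]
force: [-0.4, 0.1, 6.8]
grip_width: 0.0516
grip_force: 15.0
```

```bash
python3 plan.py .5492 .0822 .08 3.1416
```

```text
slide [np.float64(-0.0258), np.float64(-0.247), np.float64(-0.0564)] spin -0.0039 norm 0.255 | t 18.5 tcp [0.5243 0.3293 0.2226] rot [3.1407e+00 1.6000e-03 3.1377e+00] grip 0.0516 15.0
```

Emit:
jog_arm(rows=[{"slide": [0,0,-0.01],"spin": 0,"gripper": 0.03},{"slide": [0,0,-0.035],"spin": 0,"gripper": 0.03},{"slide": [0,0,-0.06],"spin": 0,"gripper": 0.03},{"slide": [0,0,-0.06],"spin": 0,"gripper": 0.03}])

```text
time_s: 18.9
ee_pos: [0.5245, 0.3294, 0.2852]
eef_rot: [3.139, 0.005, 3.138]
force: [0.3, -0.8, -2.3]
grip_width: 0.052
grip_force: 15.0
```

```bash
python3 plan.py .5492 .0822 .08 3.1416; python3 wr.py w11.png
python3 - <<'E'
import numpy as np
W=np.load('wW.npy').reshape(-1,3)
for z0,z1 in[(.155,.17),(.07,.11)]:
  q=W[(np.hypot(W[:,0]-.5225,W[:,1]-.3315)<.027)&(W[:,2]>z0)&(W[:,2]<z1)]
  if len(q): a,b=np.percentile(q,[1,99],axis=0);print(len(q),a.round(4),b.round(4),((a+b)/2).round(4))
E
```

```text
slide [np.float64(-0.0257), np.float64(-0.2471), np.float64(0.0062)] spin -0.004 norm 0.249 | t 18.9 tcp [0.5245 0.3294 0.2852] rot [3.1389 0.0048 3.1376] grip 0.052 14.99
t 18.9 pos [0.5245 0.3294 0.2852] rot [3.139 0.005 3.138]
2387 [0.5104 0.3172 0.1552] [0.5382 0.3579 0.1648] [0.5243 0.3375 0.16  ]
1419 [0.4976 0.3077 0.0705] [0.5191 0.3579 0.1098] [0.5084 0.3328 0.0902]
```

View pics/w11.png

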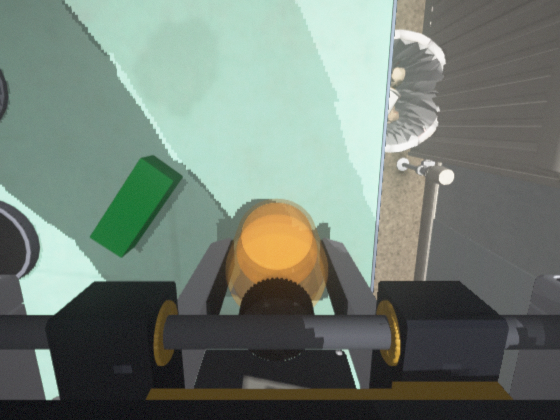

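Amber bottle held upright and centred (277,260).

Emit:
jog_arm(rows=[{"slide": [-0.003,-0.03,0],"spin": 0,"gripper": 0.03},{"slide": [-0.007,-0.07,0],"spin": 0,"gripper": 0.03},{"slide": [-0.011,-0.11,0],"spin": 0,"gripper": 0.03},{"slide": [-0.015,-0.15,0],"spin": 0,"gripper": 0.03},{"slide": [-0.019,-0.19,0],"spin": 0,"gripper": 0.03},{"slide": [-0.023,-0.225,0],"spin": 0,"gripper": 0.03},{"slide": [-0.025,-0.247,0],"spin": -0.004,"gripper": 0.03},{"slide": [-0.025,-0.247,0],"spin": -0.004,"gripper": 0.03}])

```text
time_s: 19.75
ee_pos: [0.548, 0.0797, 0.2801]
eef_rot: [-3.141, -0.002, 3.139]
force: [-0.6, 0.8, -1.6]
grip_width: 0.0518
grip_force: 15.0
```

```bash
python3 plan.py .5492 .0822 .0286 3.1416
```

```text
slide [np.float64(-0.0011), np.float64(0.0025), np.float64(0.0525)] spin -0.003 norm 0.053 | t 19.75 tcp [0.548  0.0797 0.2801] rot [-3.1412e+00 -2.1000e-03  3.1386e+00] grip 0.0518 14.98
```

Emit:
jog_arm(rows=[{"slide": [-0.001,0.001,0.0],"spin": 0,"gripper": 0.03},{"slide": [-0.001,0.001,0.02],"spin": 0,"gripper": 0.03},{"slide": [-0.001,0.001,0.038],"spin": 0,"gripper": 0.03},{"slide": [-0.001,0.001,0.046],"spin": 0,"gripper": 0.03},{"slide": [-0.001,0.001,0.049],"spin": 0,"gripper": 0.03},{"slide": [-0.001,0.001,0.049],"spin": 0,"gripper": 0.03}])

```text
time_s: 20.35
ee_pos: [0.5492, 0.0836, 0.2324]
eef_rot: [3.142, -0.0, -3.141]
force: [-0.7, -1.1, -2.6]
grip_width: 0.0519
grip_force: 15.0
```

Emit:
jog_arm(rows=[{"slide": [0,-0.001,0.002],"spin": 0,"gripper": 0.03},{"slide": [0,-0.001,0.004],"spin": 0,"gripper": 0.03},{"slide": [0,-0.001,0.0045],"spin": 0,"gripper": 0.03},{"slide": [0,-0.001,0.0045],"spin": 0,"gripper": 0.03}])

```text
time_s: 20.75
ee_pos: [0.5492, 0.082, 0.2281]
eef_rot: [3.142, 0.0, 3.141]
force: [-0.3, 0.3, -2.6]
grip_width: 0.052
grip_force: 15.0
```

Emit:
jog_arm(rows=[{"slide": [0,0,0.001],"spin": 0,"gripper": 0.03},{"slide": [0,0,0.0015],"spin": 0,"gripper": 0.03},{"slide": [0,0,0.0015],"spin": 0,"gripper": 0.03}])

```text
time_s: 21.05
ee_pos: [0.5493, 0.082, 0.2275]
eef_rot: [3.142, 0.001, 3.142]
force: [-4.6, -0.9, 10.3]
grip_width: 0.052
grip_force: 15.0
```

Contact felt (10 N up): the bottle is on the floor. Release and lift straight up.

Emit:
jog_arm(rows=[{"slide": [0,0,-0.0005],"spin": 0,"gripper": 0.06},{"slide": [0,0,-0.0005],"spin": 0,"gripper": 0.08},{"slide": [0,0,-0.0005],"spin": 0,"gripper": 0.08},{"slide": [0,0,-0.0005],"spin": 0,"gripper": 0.08},{"slide": [0,0,-0.04],"spin": 0,"gripper": 0.08},{"slide": [0,0,-0.08],"spin": 0,"gripper": 0.08},{"slide": [0,0,-0.12],"spin": 0,"gripper": 0.08},{"slide": [0,0,-0.15],"spin": 0,"gripper": 0.08}])

```text
time_s: 21.85
ee_pos: [0.549, 0.082, 0.379]
eef_rot: [3.141, 0.002, 3.142]
force: [0.1, 0.5, -1.3]
grip_width: 0.0798
grip_force: 0.0
```

```bash
cat > fin.py <<'E'
from h import *
o=telemetry.get_obs();print(o["time_s"],o["ee_pos"])
for c in("top","side","wrist"):
    o=telemetry.get_obs();p,d=shot(c,c+'f.png');W=cloud(c,d,o).reshape(-1,3)
    for n,x,y,r,z0,z1 in[("amber cap",.549,.082,.03,.098,.12),("teat",.658,.027,.02,.075,.11),("carton",.607,-.162,.05,.022,.045),("tape",.4215,.0875,.04,.018,.03),("cup",.735,.114,.04,.03,.06),("vial",.434,-.21,.025,.015,.045)]:
        q=W[(np.hypot(W[:,0]-x,W[:,1]-y)<r)&(W[:,2]>z0)&(W[:,2]<z1)]
        if len(q)>5: a,b=np.percentile(q,[2,98],axis=0);print(c,n,len(q),((a+b)/2).round(4),b[2].round(4))
E
python3 fin.py
python3 - <<'E'
import cv2
a=cv2.imread('pics/sidef.png')[120:400,150:430];cv2.imwrite('pics/sidefc.png',cv2.resize(a,None,fx=2.1,fy=2.1))
E
```

```text
21.85 [0.54901484 0.08204979 0.37903213]
top amber cap 13 [0.5447 0.0872 0.1061] 0.1104
top teat 23 [0.6584 0.0279 0.0876] 0.1
top carton 264 [ 0.6076 -0.1632  0.03  ] 0.0357
top cup 88 [0.7348 0.1141 0.0445] 0.057
top vial 51 [ 0.4337 -0.211   0.0291] 0.0384
side amber cap 36 [0.5435 0.0911 0.1043] 0.1097
side teat 26 [0.6551 0.0337 0.0885] 0.1012
side tape 287 [0.4196 0.089  0.0234] 0.0283
side cup 149 [0.7332 0.115  0.0424] 0.0542
wrist amber cap 958 [0.5484 0.0823 0.1035] 0.1073
wrist teat 92 [0.6557 0.03   0.0825] 0.0898
wrist carton 1953 [ 0.6075 -0.1609  0.0272] 0.031
wrist tape 2156 [0.4221 0.0881 0.0233] 0.0252
wrist cup 550 [0.7426 0.1141 0.0403] 0.0501
```

View pics/sidefc.png

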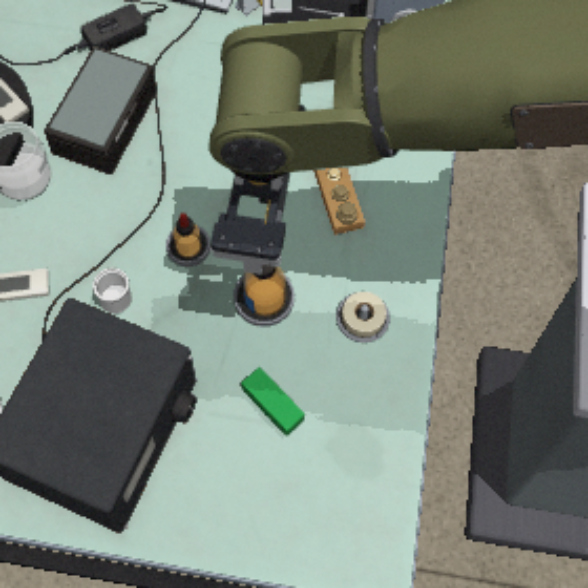

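The picture shows the amber bottle (264,290), dropper (187,240) and tape (363,315) in their holders, with the cup (112,290) undisturbed. The top camera confirms the carton and the vial. Everything is seated within tolerance and the gripper is clear, so I'm handing in.

```bash
python3 -c "
from station import workorder
print(workorder.hand_in())"
```

```text
the job is handed in; nothing more can be done
None
```

The job is handed in at about 22 s of robot time: the cameras showed all four supplies seated in their holders, the cup and vial where they stood, and the gripper clear; hand-in returned no verdict.

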